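# Carving chisels over to the other rack, in reverse order

### The arm

A 6-joint arm with a two-finger parallel gripper is mounted at the origin on the work surface. World frame = base frame: x ahead of the robot, y to its left, z up, the work surface at z = 0. Lengths are in m, angles in rad, forces in N, time in s.
With the tool pointing down it reaches from about 0.375 to 0.925 m from the base axis. Payload 5.7 kg.
Tool frame: the origin (TCP) lies at the very end of the fingers, on their centre line; the grasp point (between the pads) lies 19 mm behind it; z points along the fingers, y is the line along which they close (so a half turn about z gives the same grasp; the last joint's range is limited). The gripper opens to 85 mm and grips with 20 to 120 N. Pads are 22 mm wide; open, the fingers measure 114 mm over their backs; the gripper's body (76 mm by 85 mm) begins 54 mm behind the grasp point. The pads swing forward as they close: fully open they stand 13 mm farther back than shut.
Start: joints at [-1.429, 0.359, 1.51, -0, 1.272, -0.115], TCP at [0.152, -0.58, 0.231] pointing down, gripper open.
Joint ranges: [-2.97, 2.97], [-1.01, 2.36], [0.21, 2.38], [-0.96, 4.11], [0.2, 2.71], [-2.98, 2.98]. Speed limits (rad/s): [2.39, 2.39, 3.14, 3.14, 3.14, 3.14].

### API

Orientations are given as a unit quaternion [w, x, y, z].
In Python, from station import robot, cams, workorder gives the robot as it stands.
- The arm moves only by the tool drive_tool, never from a script. Its argument "targets" is a list of rows, each a list of 6 numbers: the shift along the world's x, y, z in mm, then the turn, a rotation vector about the world's x, y, z in degrees. In form: [[tx, ty, tz, rx, ry, rz], ...]. A call has exactly 8 rows; each row shifts and turns the commanded pose from where the row before left it; what a row does not reach is not made up. A row lasts 1/10 s, in which the tool goes at most 50 mm and 8.59 degrees, less where a joint would pass 70% of its speed; a pose out of reach is approached as far as the arm can. A call with a gripper value outside its range is refused whole. "claw" is the gripper's target within -1 to 1 (fully open at 1, half-way at 0, shut at -1), set as the call begins (left out, the last holds). The fingers move at their own pace and stop on an object; "grip_force" is the grip in N (left out, the last holds). Time passes only in rows, so rows that do not move let the fingers close, or fill a call up. It gives the time, the measured TCP pose, the force, the opening and the grip force at its end, in the units of the state.
- robot.state(): the state, without advancing time (a new reading comes with each control period).
- cams.capture(name): name is "side" or "top" or "wrist"; returns a dict with "image" (420x560x3 uint8, blue, green, red), "intrinsics" (3x3 intrinsics, pixels), "extrinsics" (4x4, takes a point from camera to world coordinates). Camera axes: x right, y down, z forward; pixel columns grow to the right and rows downward; lengths in m; the calibration is good to about 2 mm. A picture is of the moment at which its call begins. There is no depth.
- workorder.job_done(): hands the job in; it is judged then, once.
The state is a dict: "time": time; "joint_positions": joint angles; "qd": joint speeds; "joint_torque": joint torques, N m; "eef_pos": TCP position; "tool_rot": TCP orientation; "force": force on the tool from outside, world axes, zero at the start; "wrist_torque": the same for the moment, N m; "opening": finger opening in m; "gripper_force": force on a finger pad.
Only numpy, scipy, OpenCV 4.12 (cv2) and the standard library are available. Lean on these libraries where they do the work, as an engineer would, in place of code of your own. Each camera call takes 0.05 s, during which the arm holds its last target. There are 200 camera calls.

### The job

The four carving chisels lie in the rests on the dark board in the order in which they were sharpened; the carver who sits across the bench wants them in that order from his side. Move them one by one into the empty grey-painted rack so that the row is reversed: the chisel that was leftmost (seen from the robot) goes into the rightmost place, the second from the left into the second from the right, and so on. Lay each down gently, without dropping it, straight and seated in both notches of its place with its handle still pointing away from the robot, and leave all four lying still.

Things in the scene. Friction and masses are not known exactly. Their poses are not given: they have to be found in the camera images.
- broad: Carving chisel lying level, round wooden handle away from the robot. Origin: on its axis at mid-handle; x along the axis from blade to butt, z up (may roll about x). Handle dia 26, x=-62 to +62; steel socket dia 16, x=-62 to -113; blade a flat plate 28 wide, square end at x=-183. About 110 g (varies), balance near x=-45; grip across the handle at about x=-30, between the supports.
- narrow: Carving chisel lying level, round wooden handle away from the robot. Origin: on its axis at mid-handle; x along the axis from blade to butt, z up (may roll about x). Handle dia 26, x=-62 to +62; steel socket dia 16, x=-62 to -113; blade a bar 8 wide, end at x=-190. About 110 g (varies), balance near x=-45; grip across the handle at about x=-30, between the supports.
- spoon: Carving chisel lying level, round wooden handle away from the robot. Origin: on its axis at mid-handle; x along the axis from blade to butt, z up (may roll about x). Handle dia 26, x=-62 to +62; steel socket dia 16, x=-62 to -113; blade 7 wide, ending in a disc dia 28 at x=-168. About 110 g (varies), balance near x=-45; grip across the handle at about x=-30, between the supports.
- fishtail: Carving chisel lying level, round wooden handle away from the robot. Origin: on its axis at mid-handle; x along the axis from blade to butt, z up (may roll about x). Handle dia 26, x=-62 to +62; steel socket dia 16, x=-62 to -113; blade 9 wide, end flared to 33 at x=-187. About 110 g (varies), balance near x=-45; grip across the handle at about x=-30, between the supports.
- rest_broad: Single grey-painted wooden rest 180 x 56 x 44 high, fixed on the old rack's board, holding the broad chisel at the start (chisel origin near rest x=+25, y=0, z=+40). Origin: centre of its underside, 8 above the bench; x along the chisel towards its butt, z up. Notched supports at x=+65 and x=-65; base plate 8 thick.
- rest_narrow: Single grey-painted wooden rest 180 x 56 x 44 high, fixed on the old rack's board, holding the narrow chisel at the start (chisel origin near rest x=+25, y=0, z=+40). Origin: centre of its underside, 8 above the bench; x along the chisel towards its butt, z up. Notched supports at x=+65 and x=-65; base plate 8 thick.
- rest_spoon: Single grey-painted wooden rest 180 x 56 x 44 high, fixed on the old rack's board, holding the spoon chisel at the start (chisel origin near rest x=+25, y=0, z=+40). Origin: centre of its underside, 8 above the bench; x along the chisel towards its butt, z up. Notched supports at x=+65 and x=-65; base plate 8 thick.
- rest_fishtail: Single grey-painted wooden rest 180 x 56 x 44 high, fixed on the old rack's board, holding the fishtail chisel at the start (chisel origin near rest x=+25, y=0, z=+40). Origin: centre of its underside, 8 above the bench; x along the chisel towards its butt, z up. Notched supports at x=+65 and x=-65; base plate 8 thick.
- old_rack: Dark board 190 x 250 x 8, fixed, on the robot's left or right, carrying the four rests side by side at y=+90, +30, -30, -90 (which is where varies). Origin: centre of its underside, on the bench; x away from the robot, y to the robot's left, z up, turned up to 0.2 rad.
- new_rack: Empty grey-painted wooden rack, fixed, 180 x 246 x 52 high, base 16 thick; places at y=+90, +30, -30, -90, each with V notches 12 thick at x=+65 (for the handle, mouth 38) and x=-65 (for the socket, mouth 31). A seated chisel's origin is at x=+25, z=+48 on the place's y, its x along the rack's. Origin: centre of the underside; axes as the old rack's, own turn up to 0.2 rad.

How it is judged:
At the end, for the whole second after the job is handed in: Each chisel rests in the new rack's place that mirrors its rest's place on the old rack: handle middle within 10 mm of the place's y, 20 mm of rack x=+25 and 6 mm of height 48, axis within 0.10 rad of the rack's x, handle away from the robot, all at rest (((y of rest_broad in the frame of old_rack between 0.07 and 0.11 m and y of broad in the frame of new_rack between -0.1 and -0.08 m) or (y of rest_broad in the frame of old_rack between 0.01 and 0.05 m and y of broad in the frame of new_rack between -0.04 and -0.02 m) or (y of rest_broad in the frame of old_rack between -0.05 and -0.01 m and y of broad in the frame of new_rack between 0.02 and 0.04 m) or (y of rest_broad in the frame of old_rack between -0.11 and -0.07 m and y of broad in the frame of new_rack between 0.08 and 0.1 m)) and x of broad in the frame of new_rack between 0.005 and 0.045 m and z of broad in the frame of new_rack between 0.042 and 0.054 m and x of new_rack in the frame of broad below 0 m and angle between the x axis of each of broad, narrow, spoon, fishtail and the x axis of new_rack, either way round below 0.1 rad and linear speed of each of broad, narrow, spoon, fishtail below 0.02 m/s and angular speed of each of broad, narrow, spoon, fishtail below 0.2 rad/s and ((y of rest_narrow in the frame of old_rack between 0.07 and 0.11 m and y of narrow in the frame of new_rack between -0.1 and -0.08 m) or (y of rest_narrow in the frame of old_rack between 0.01 and 0.05 m and y of narrow in the frame of new_rack between -0.04 and -0.02 m) or (y of rest_narrow in the frame of old_rack between -0.05 and -0.01 m and y of narrow in the frame of new_rack between 0.02 and 0.04 m) or (y of rest_narrow in the frame of old_rack between -0.11 and -0.07 m and y of narrow in the frame of new_rack between 0.08 and 0.1 m)) and x of narrow in the frame of new_rack between 0.005 and 0.045 m and z of narrow in the frame of new_rack between 0.042 and 0.054 m and x of new_rack in the frame of narrow below 0 m and ((y of rest_spoon in the frame of old_rack between 0.07 and 0.11 m and y of spoon in the frame of new_rack between -0.1 and -0.08 m) or (y of rest_spoon in the frame of old_rack between 0.01 and 0.05 m and y of spoon in the frame of new_rack between -0.04 and -0.02 m) or (y of rest_spoon in the frame of old_rack between -0.05 and -0.01 m and y of spoon in the frame of new_rack between 0.02 and 0.04 m) or (y of rest_spoon in the frame of old_rack between -0.11 and -0.07 m and y of spoon in the frame of new_rack between 0.08 and 0.1 m)) and x of spoon in the frame of new_rack between 0.005 and 0.045 m and z of spoon in the frame of new_rack between 0.042 and 0.054 m and x of new_rack in the frame of spoon below 0 m and ((y of rest_fishtail in the frame of old_rack between 0.07 and 0.11 m and y of fishtail in the frame of new_rack between -0.1 and -0.08 m) or (y of rest_fishtail in the frame of old_rack between 0.01 and 0.05 m and y of fishtail in the frame of new_rack between -0.04 and -0.02 m) or (y of rest_fishtail in the frame of old_rack between -0.05 and -0.01 m and y of fishtail in the frame of new_rack between 0.02 and 0.04 m) or (y of rest_fishtail in the frame of old_rack between -0.11 and -0.07 m and y of fishtail in the frame of new_rack between 0.08 and 0.1 m)) and x of fishtail in the frame of new_rack between 0.005 and 0.045 m and z of fishtail in the frame of new_rack between 0.042 and 0.054 m and x of new_rack in the frame of fishtail below 0 m); the robot touches nothing.
It fails at once if the broad chisel is let fall (faster than 0.8 m/s, out of the fingers; a drop of more than about 30 mm) (linear speed of broad above 0.8 m/s and contact force between the fingers and broad below 0.05 N).
It fails at once if the narrow chisel is let fall (faster than 0.8 m/s, out of the fingers; a drop of more than about 30 mm) (linear speed of narrow above 0.8 m/s and contact force between the fingers and narrow below 0.05 N).
It fails at once if the spoon chisel is let fall (faster than 0.8 m/s, out of the fingers; a drop of more than about 30 mm) (linear speed of spoon above 0.8 m/s and contact force between the fingers and spoon below 0.05 N).
It fails at once if the fishtail chisel is let fall (faster than 0.8 m/s, out of the fingers; a drop of more than about 30 mm) (linear speed of fishtail above 0.8 m/s and contact force between the fingers and fishtail below 0.05 N).
It also fails if it takes over 106 s, if anything falls off the work surface, if the arm or the gripper's body presses on something with over 40 N, if the wrist force passes 120 N, or if a joint passes its speed limit or range.

## Working session

There is one attempt and no reset: what is moved stays moved. The work goes in short steps, Python scripts to look and compute and a tool call to move; the robot and the scene stay as the last step left them, time stands still between calls to the robot, and variables do not carry over. Pictures are saved under pics/ and viewed, at most 14 in all, crops included, and the job is handed in when it is done.

Besides the shell and the picture viewer there is one more tool, called as name(argument=value, ...) on one line, values as JSON. drive_tool: Moves the arm, as the interface text tells. Its arguments: {"type":"object","properties":{"targets":{"type":"array","items":{"type":"array","items":{"type":"number"}}},"claw":{"type":"number"},"grip_force":{"type":"number"}},"required":["targets"]}

```bash
mkdir -p pics; ls
python3 - <<'E'
from station import robot,cams
import cv2,numpy as np
np.set_printoptions(precision=4,suppress=True)
for n in ("top","side"):
    c=cams.capture(n); cv2.imwrite(f"pics/{n}0.png",c["image"]); np.savez(f"{n}0.npz",**c); print(n,c["intrinsics"].tolist(),'\n',c["extrinsics"])
print(robot.state())
E
```

```text
pics
top [[447.7838111777582, 0.0, 286.6828984354622], [0.0, 447.7838111777582, 207.28291378176942], [0.0, 0.0, 1.0]] 
 [[-0.0175 -0.9988  0.0464  0.4924]
 [-0.9997  0.0167 -0.0178  0.0087]
 [ 0.017  -0.0467 -0.9988  1.0565]
 [ 0.      0.      0.      1.    ]]
side [[416.65278794134554, 0.0, 283.1741329082735], [0.0, 416.65278794134554, 209.23560866363732], [0.0, 0.0, 1.0]] 
 [[-0.9841 -0.1074  0.1416  0.41  ]
 [-0.1759  0.4725 -0.8636  0.772 ]
 [ 0.0258 -0.8748 -0.4839  0.5243]
 [ 0.      0.      0.      1.    ]]
{'time': 0.1, 'joint_positions': array([-1.4291,  0.3594,  1.5113,  0.    ,  1.2725, -0.1151]), 'qd': array([-0.0001,  0.0005, -0.0036,  0.0005, -0.0003,  0.0006]), 'joint_torque': array([ -0.0009, -52.8656, -27.935 ,  -0.0003,   0.005 ,   0.    ]), 'eef_pos': array([ 0.1523, -0.5797,  0.2305]), 'tool_rot': array([-0.0008,  0.9918,  0.1281, -0.    ]), 'force': array([-0.2143, -0.3193, -0.3817]), 'wrist_torque': array([-0.005 ,  0.0085,  0.0091]), 'gripper_force': 0.0, 'opening': 0.08560646989432838}
```

View pics/top0.png

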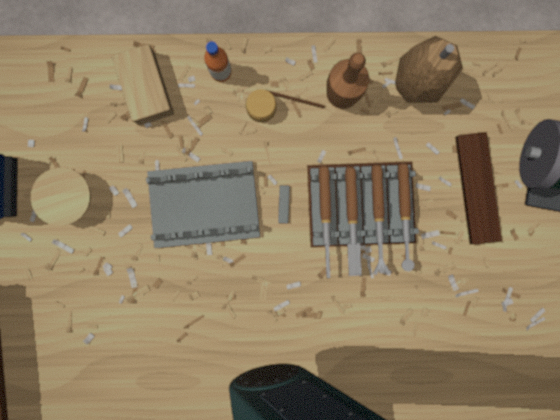

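View pics/side0.png

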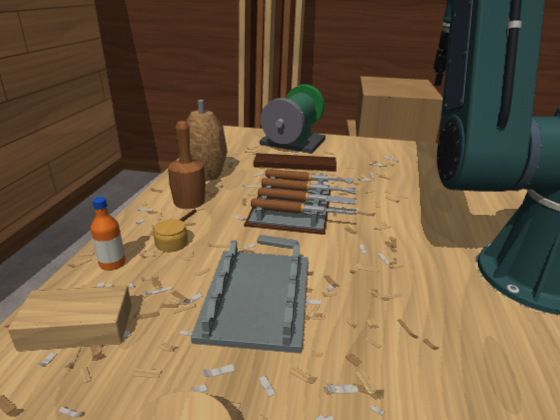

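The top view shows the chisels left to right: narrow (325), broad (352), fishtail (379) and spoon (406), on the old rack. The empty rack is at pixel (203,205), on the robot's left. Next I'll measure handles and racks.

```bash
cat > h.py <<'E'
import numpy as np,cv2
def ray(c,uv,z):
    K,E=c["intrinsics"],c["extrinsics"]
    uv=np.atleast_2d(np.float64(uv)); d=np.c_[uv,np.ones(len(uv))]@np.linalg.inv(K).T@E[:3,:3].T
    o=E[:3,3]; return o+d*((z-o[2])/d[:,2])[:,None]
def proj(c,P):
    E=c["extrinsics"]; q=(np.atleast_2d(P)-E[:3,3])@E[:3,:3]; q=q@c["intrinsics"].T; return q[:,:2]/q[:,2:]
E
python3 - <<'E'
from h import *
np.set_printoptions(precision=4,suppress=True)
c=np.load("top0.npz"); im=c["image"]; hsv=cv2.cvtColor(im,cv2.COLOR_BGR2HSV)
print("px",hsv[205,203],hsv[190,352],hsv[190,300],hsv[244,320],hsv[168,338])
def comps(m,lo,hi,x0,x1,y0=150,y1=260):
    mm=np.zeros_like(m); mm[y0:y1,x0:x1]=m[y0:y1,x0:x1]
    cs,_=cv2.findContours(mm,0,cv2.CHAIN_APPROX_NONE)
    return [k for k in cs if lo<cv2.contourArea(k)<hi]
m=cv2.inRange(hsv,(3,110,50),(16,255,255))
for k in sorted(comps(m,200,900,300,425),key=lambda k:k[:,0,0].mean()):
    P=ray(c,k[:,0],.048)[:,:2]*1000; (ce,s,a)=cv2.minAreaRect(P.astype(np.float32))
    vx,vy=cv2.fitLine(P.astype(np.float32),2,0,.01,.01)[:2,0]
    print("handle",np.round(ce,1),np.round(s,1),"yaw",np.degrees(np.arctan(vy/vx)))
g=cv2.inRange(hsv,(70,10,40),(120,90,200))
for k in comps(g,4000,20000,140,270):
    for z in(.0,.016,.052):
        P=ray(c,k[:,0],z)[:,:2]*1000;r=cv2.minAreaRect(P.astype(np.float32)); print("new",z,r)
v=np.hstack([im[150:285,140:265],im[150:285,300:425]])
cv2.imwrite("pics/crop1.png",cv2.resize(v,None,fx=3.2,fy=3.2,interpolation=cv2.INTER_CUBIC))
E
```

```text
px [ 75   8 121] [ 13 137 125] [ 19  88 173] [ 35  13 116] [ 53   9 120]
```

View pics/crop1.png

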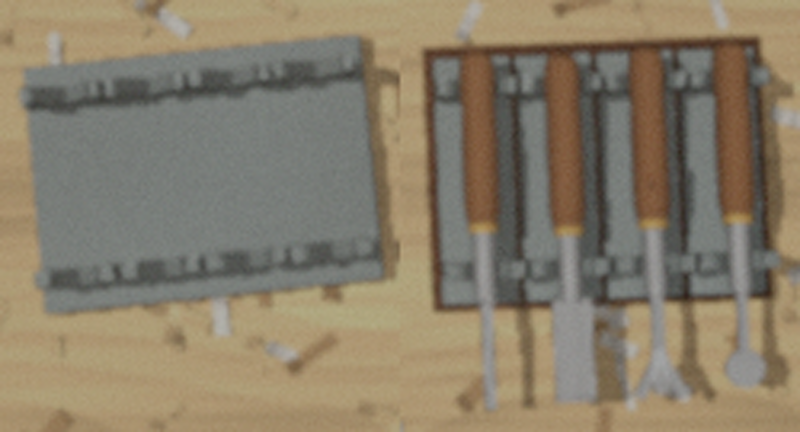

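The crop shows the grey rack clearly: corners near crop pixels (25,70), (360,38), (385,275) and (45,310). It also shows the four handles with yellow ferrules. The grey has low saturation, so I'll retune the masks.

Run:
```python
from h import *
np.set_printoptions(precision=4,suppress=True)
c=np.load("top0.npz"); im=c["image"]; hsv=cv2.cvtColor(cv2.GaussianBlur(im,(3,3),0),cv2.COLOR_BGR2HSV)
def comps(m,lo,hi,x0,x1,y0=150,y1=260):
    mm=np.zeros_like(m); mm[y0:y1,x0:x1]=m[y0:y1,x0:x1]
    cs,_=cv2.findContours(mm,0,cv2.CHAIN_APPROX_NONE)
    return [k for k in cs if lo<cv2.contourArea(k)<hi]
m=cv2.inRange(hsv,(5,115,85),(25,255,255))
for k in sorted(comps(m,150,900,300,425),key=lambda k:k[:,0,0].mean()):
    P=ray(c,k[:,0],.048)[:,:2]*1000; (ce,s,a)=cv2.minAreaRect(P.astype(np.float32))
    vx,vy=cv2.fitLine(P.astype(np.float32),2,0,.01,.01)[:2,0]
    print("handle",np.round(ce,1),np.round(s,1),"yaw",np.degrees(np.arctan(vy/vx)))
g=cv2.morphologyEx(cv2.inRange(hsv,(0,0,40),(180,48,200)),cv2.MORPH_OPEN,np.ones((5,5)))
for k in comps(g,4000,20000,140,266):
    for z in(.016,.052):
        P=ray(c,k[:,0],z)[:,:2]*1000;r=cv2.minAreaRect(P.astype(np.float32)); print("new",z,r)
    q=cv2.minAreaRect(k);b=cv2.boxPoints(q);print(b.tolist());print(ray(c,b,.016)*1000)
```

```text
handle [574.5 -86.9] [ 55.8 128.8] yaw -0.3269886
handle [ 570.4 -155.4] [130.1  19.9] yaw 1.6146464
handle [ 572.9 -215.9] [128.2  23.6] yaw 1.8638836
handle [ 574.5 -261.1] [ 59.4 127.5] yaw 7.548658
new 0.016 ((539.7498779296875, 183.82962036132812), (205.3545684814453, 249.11680603027344), 4.000582695007324)
new 0.052 ((538.1104736328125, 177.77000427246094), (198.2496337890625, 240.497802734375), 4.0005645751953125)
[[145.9678497314453, 169.76174926757812], [253.08544921875, 160.72772216796875], [260.5152587890625, 248.82400512695312], [153.39767456054688, 257.8580322265625]]
[[633.466  315.5479  16.    ]
 [650.8696  66.7009  16.    ]
 [445.5393  52.3972  16.    ]
 [429.3084 299.1167  16.    ]]
```

drive_tool(targets=[[30,35,15,0,0,-1.3],[30,35,15,0,0,-1.3],[30,35,15,0,0,-1.3],[30,35,15,0,0,-1.3],[30,35,15,0,0,-1.3],[30,35,15,0,0,-1.3],[30,35,10,0,0,-1.3],[30,35,10,0,0,-1.3]])

```text
time: 0.9
eef_pos: [0.3932, -0.2986, 0.3417]
tool_rot: [-0.0, 0.999, 0.037, 0.0]
force: [1.1, -0.8, -0.3]
opening: 0.0853
gripper_force: 0.0
```

drive_tool(targets=[[30,35,0,0,0,-1.3],[30,35,0,0,0,-1.3],[30,35,0,0,0,0],[20,30,0,0,0,0],[0,0,0,0,0,0],[0,0,0,0,0,0],[0,0,0,0,0,0],[0,0,0,0,0,0]])

```text
time: 1.7
eef_pos: [0.5017, -0.1663, 0.3412]
tool_rot: [0.0, 1.0, 0.014, -0.0]
force: [-0.1, -0.6, 0.3]
opening: 0.0854
gripper_force: 0.0
```

Run:
```python
from station import robot,cams
import cv2,numpy as np
np.set_printoptions(precision=4,suppress=True)
c=cams.capture("wrist"); cv2.imwrite("pics/w1.png",c["image"]); np.savez("w1.npz",**c); print(c["intrinsics"].tolist(),'\n',c["extrinsics"])
print(robot.state())
```

```text
[[291.99617922318015, 0.0, 282.4341219217719], [0.0, 291.99617922318015, 207.14722798731847], [0.0, 0.0, 1.0]] 
 [[ 0.0296 -0.9565 -0.2902  0.5757]
 [-0.9996 -0.0282 -0.0089 -0.164 ]
 [ 0.0003  0.2903 -0.9569  0.4823]
 [ 0.      0.      0.      1.    ]]
{'time': 1.75, 'joint_positions': array([-0.4508,  0.1708,  1.4996, -0.0002,  1.4714,  1.092 ]), 'qd': array([ 0.0016,  0.0006, -0.0021,  0.0023, -0.0015,  0.0013]), 'joint_torque': array([  0.2832, -42.6992, -30.7134,   0.0142,   0.0042,  -0.0055]), 'eef_pos': array([ 0.5017, -0.1664,  0.3412]), 'tool_rot': array([ 0.    ,  0.9999,  0.014 , -0.0001]), 'force': array([ 0.6771, -0.1498, -0.0728]), 'wrist_torque': array([ 0.0294,  0.0031, -0.0324]), 'gripper_force': 0.0, 'opening': 0.08535165696471328}
```

View pics/w1.png

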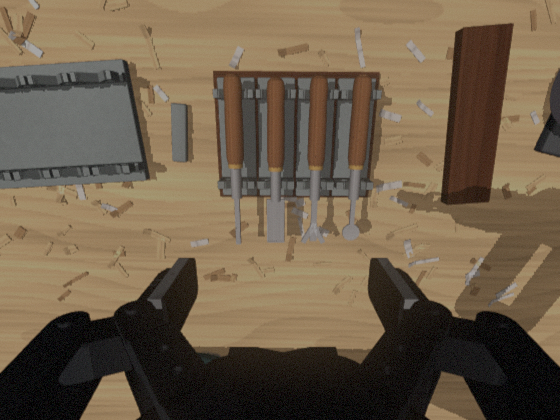

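The wrist view shows the four chisels clearly, with butts at (232,76), (276,80), (318,78) and (362,77). Next I'll move over the new rack and measure both.

drive_tool(targets=[[5,40,-5,0,0,0.5],[5,45,-5,0,0,0.5],[5,45,-5,0,0,0.5],[5,45,-5,0,0,0.5],[5,45,-5,0,0,0.5],[5,45,-5,0,0,0.5],[5,45,-5,0,0,0],[5,35,-5,0,0,0]])

```text
time: 2.55
eef_pos: [0.5424, 0.1812, 0.3012]
tool_rot: [-0.0, 0.999, 0.041, 0.0]
force: [-0.2, -0.3, -0.2]
opening: 0.0851
gripper_force: 0.0
```

drive_tool(targets=[[0,5,0,0,0,0],[0,0,0,0,0,0],[0,0,0,0,0,0],[0,0,0,0,0,0],[0,0,0,0,0,0],[0,0,0,0,0,0],[0,0,0,0,0,0],[0,0,0,0,0,0]])

```text
time: 3.35
eef_pos: [0.5424, 0.1844, 0.3013]
tool_rot: [-0.0, 0.999, 0.041, 0.0]
force: [0.6, -0.2, -0.3]
opening: 0.0855
gripper_force: 0.0
```

Run:
```python
from station import robot,cams
from h import *
np.set_printoptions(precision=4,suppress=True)
c=cams.capture("wrist"); np.savez("w2.npz",**c); print(c["extrinsics"][:3,3])
cv2.imwrite("pics/w2.png",cv2.resize(c["image"][:300],None,fx=1.42,fy=1.42,interpolation=cv2.INTER_CUBIC))
c=np.load("w1.npz"); hsv=cv2.cvtColor(c["image"],cv2.COLOR_BGR2HSV)
for p in((120,232),(120,208),(120,250),(150,235),(200,235),(205,210)): print(p,hsv[p])
m=cv2.inRange(hsv,(0,125,50),(30,255,255)); m[:62]=0;m[185:]=0;m[:,:213]=0;m[:,380:]=0
m=cv2.morphologyEx(m,cv2.MORPH_OPEN,np.ones((7,7)))
cs,_=cv2.findContours(m,0,cv2.CHAIN_APPROX_NONE)
for k in sorted([k for k in cs if cv2.contourArea(k)>300],key=lambda k:k[:,0,0].mean()):
    P=ray(c,k[:,0],.048)[:,:2]*1000; (ce,s,a)=cv2.minAreaRect(P.astype(np.float32))
    vx,vy=cv2.fitLine(P.astype(np.float32),2,0,.01,.01)[:2,0]
    print("handle",np.round(ce,1),np.round(s,1),a,"yaw",np.degrees(np.arctan(vy/vx)))
```

```text
[0.6161 0.1908 0.4425]
(120, 232) [ 12 136 116]
(120, 208) [ 17  91 159]
(120, 250) [18 18 71]
(150, 235) [ 12 136 109]
(200, 235) [  8  16 130]
(205, 210) [ 19  92 161]
handle [598.1 -93. ] [72.3 22. ] 1.5903234481811523 yaw 5.994261
handle [ 578.2 -154.3] [105.9  21.6] 0.8749066591262817 yaw -0.4675941
handle [ 572.9 -212.9] [76.9 21.6] 3.210068464279175 yaw 3.469485
handle [ 585.4 -273.5] [98.4 23.9] 1.702164649963379 yaw 1.3539188
```

View pics/w2.png

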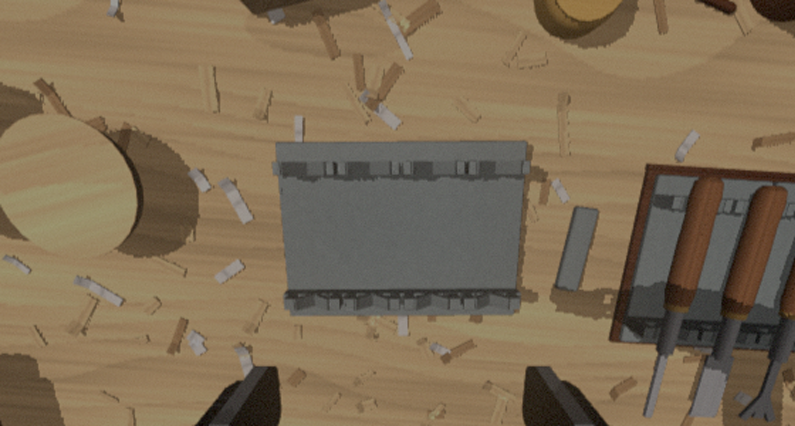

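The wrist view shows the whole new rack. Its far edge runs (277,143)–(527,142) and its near edge (288,315)–(519,312) in the 1.42x crop. Next I'll fit its four edges at z=16 mm and repair the handle mask.

Run:
```python
from h import *
np.set_printoptions(precision=4,suppress=True)
c=np.load("w1.npz"); hsv=cv2.cvtColor(cv2.GaussianBlur(c["image"],(3,3),0),cv2.COLOR_BGR2HSV)
m=cv2.inRange(hsv,(6,112,80),(30,255,255)); m[:68]=0;m[172:]=0;m[:,215:];m[:,:213]=0;m[:,380:]=0
m=cv2.morphologyEx(m,cv2.MORPH_OPEN,np.ones((9,9)))
cv2.imwrite("pics/m.png",m)
cs,_=cv2.findContours(m,0,cv2.CHAIN_APPROX_NONE)
for k in sorted([k for k in cs if cv2.contourArea(k)>300],key=lambda k:k[:,0,0].mean()):
    P=ray(c,k[:,0],.048)[:,:2]*1000; (ce,s,a)=cv2.minAreaRect(P.astype(np.float32))
    print("handle",np.round(ce,1),np.round(s,1),a)
c=np.load("w2.npz"); im=cv2.GaussianBlur(c["image"],(3,3),0); S=cv2.cvtColor(im,cv2.COLOR_BGR2HSV)[...,1].astype(int)
g=(S<55)
def run(line,start): # extent of grey going outward from start
    i=start
    while line[i]: i+=1
    return i-.5
far=[];near=[];lft=[];rgt=[]
for u in range(205,362,2):
    col=g[:,u]; 
    far.append((u,115-run(col[115::-1],0)));
for u in range(212,358,2): near.append((u,213+run(g[213:,u],0)))
for v in range(133,200,2): lft.append((280-run(g[v,280::-1],0),v)); rgt.append((280+run(g[v,280:],0),v))
L={}
for n,p in dict(far=far,near=near,left=lft,right=rgt).items():
    P=ray(c,p,.016)[:,:2]*1000
    for _ in range(3):
        vx,vy,x,y=cv2.fitLine(P.astype(np.float32),cv2.DIST_HUBER,0,.01,.01)[:,0]
        r=(P-[x,y])@[-vy,vx]; P=P[abs(r-np.median(r))<2]
    L[n]=np.array([vx,vy,x,y]); ang=np.degrees(np.arctan2(vy,vx))
    print(n,len(P),"of",len(p),"ang mod90",(ang+45)%90-45)
def X(a,b): A=np.c_[L[a][:2],-L[b][:2]]; t=np.linalg.solve(A,L[b][2:]-L[a][2:]); return L[a][2:]+t[0]*L[a][:2]
Q=np.array([X("far","left"),X("far","right"),X("near","right"),X("near","left")]);print(Q,"centre",Q.mean(0))
print(np.linalg.norm(Q-np.roll(Q,1,0),axis=1))
```

```text
handle [570.  -92.9] [131.2  20.8] 1.4206892251968384
handle [ 565.1 -153.3] [126.9  21. ] 1.6723436117172241
handle [ 568.9 -213.6] [127.9  22.4] 1.5101821422576904
handle [ 573.9 -273.9] [131.5  23.9] 1.3320116996765137
far 77 of 79 ang mod90 4.772423
near 69 of 73 ang mod90 4.770836
left 34 of 34 ang mod90 4.9801445
right 34 of 34 ang mod90 5.529007
[[631.1397 314.5689]
 [651.3349  72.6743]
 [474.5017  55.5568]
 [454.1716 299.148 ]] centre [552.787 185.487]
[177.6387 242.7362 177.6598 244.4381]
```

View pics/m.png

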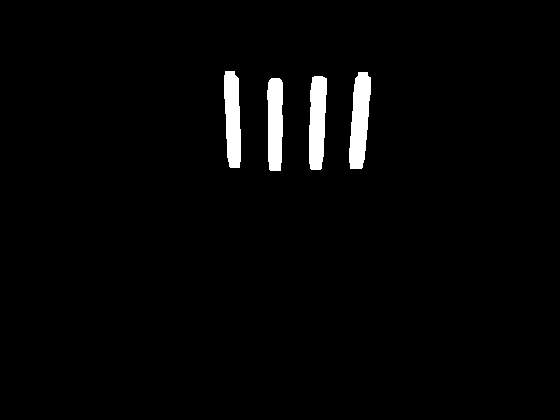

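The fits hold up. The rack measures 178×243 mm (true 180×246), centred at (552.8,185.5) with a yaw of about 4.9°. The handles are about 128 mm long at 60 mm pitch with a yaw of about 1.5°. I'll use a half opening so the fingers clear the neighbours, starting with narrow.

drive_tool(targets=[[0,-35,-25,0,0,-0.4],[0,-35,-25,0,0,-0.4],[0,-35,-25,0,0,-0.4],[0,-35,-25,0,0,-0.4],[0,-35,-25,0,0,-0.4],[0,-35,-25,0,0,-0.4],[0,-35,-25,0,0,-0.4],[-2,-33,-20,0,0,-0.4]], claw=0.0, grip_force=50)

```text
time: 4.2
eef_pos: [0.5402, -0.0948, 0.1051]
tool_rot: [-0.0, 1.0, 0.013, -0.0]
force: [-1.1, -0.6, 0.6]
opening: 0.0426
gripper_force: 0.0
```

Run:
```python
from station import robot,cams
import cv2,numpy as np
c=cams.capture("wrist"); cv2.imwrite("pics/w3.png",c["image"]); np.savez("w3.npz",**c)
s=robot.state();print(s["eef_pos"],s["tool_rot"],s["opening"])
```

```text
[ 0.53874823 -0.0986959   0.10243114] [ 8.04577912e-04  9.99920353e-01  1.24543733e-02 -1.87840037e-03] 0.043036438870367934
```

View pics/w3.png

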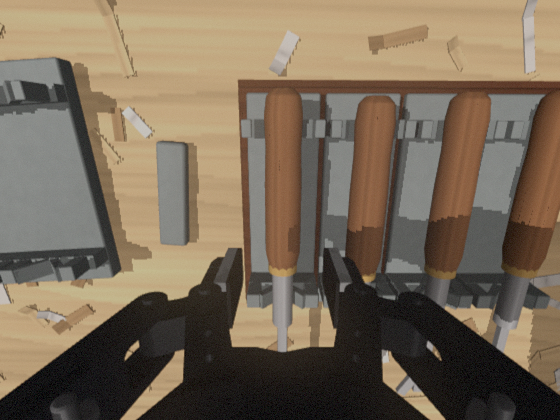

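The wrist view shows the narrow handle (column 283) centred between the fingers (235 to 330). I'll descend and settle.

drive_tool(targets=[[0,0,0,0,0,0],[0,0,-10,0,0,0],[0,0,-10,0,0,0],[0,0,-10,0,0,0],[0,0,-10,0,0,0],[0,0,0,0,0,0],[0,0,0,0,0,0],[0,0,0,0,0,0]])

```text
time: 5.05
eef_pos: [0.5407, -0.0933, 0.0665]
tool_rot: [0.0, 1.0, 0.013, 0.0]
force: [0.3, 0.1, 0.4]
opening: 0.0424
gripper_force: 0.0
```

Run:
```python
from h import *
from station import cams
c=cams.capture("wrist"); np.savez("w4.npz",**c); hsv=cv2.cvtColor(cv2.GaussianBlur(c["image"],(3,3),0),cv2.COLOR_BGR2HSV)
m=cv2.inRange(hsv,(6,105,30),(14,255,255)); m=cv2.morphologyEx(m,cv2.MORPH_OPEN,np.ones((13,13)))
cs,_=cv2.findContours(m,0,cv2.CHAIN_APPROX_NONE)
for k in sorted([k for k in cs if cv2.contourArea(k)>900],key=lambda k:k[:,0,0].mean()):
    P=ray(c,k[:,0],.048)[:,:2]*1000; (ce,s,a)=cv2.minAreaRect(P.astype(np.float32))
    print("handle",np.round(ce,1),np.round(s,1),a)
```

```text
handle [ 571.4 -149.6] [133.5 166.3] 1.3686646223068237
handle [ 569.  -154.1] [121.8  26.8] 1.659194827079773
```

drive_tool(targets=[[0,0,-10,0,0,0],[0,0,-10,0,0,0],[0,0,-10,0,0,0],[0,0,-8,0,0,0],[0,0,0,0,0,0],[0,0,0,0,0,0],[0,0,0,0,0,0],[0,0,0,0,0,0]])

```text
time: 5.9
eef_pos: [0.5408, -0.0934, 0.0287]
tool_rot: [0.0, 1.0, 0.013, 0.0]
force: [0.3, -0.4, 0.2]
opening: 0.043
gripper_force: 0.0
```

drive_tool(targets=[[0,0,0,0,0,0],[0,0,0,0,0,0],[0,0,0,0,0,0],[0,0,0,0,0,0],[0,0,0,0,0,0],[0,0,0,0,0,0],[0,0,0,0,0,0],[0,0,0,0,0,0]], claw=-1)

```text
time: 6.7
eef_pos: [0.541, -0.0946, 0.029]
tool_rot: [0.001, 1.0, 0.013, 0.001]
force: [-1.6, -5.0, 3.6]
opening: 0.0245
gripper_force: 48.8
```

drive_tool(targets=[[0,0,6,0,0,0],[0,0,10,0,0,0],[0,0,12,0,0,0],[0,0,14,0,0,0],[0,0,14,0,0,0],[0,0,10,0,0,0],[0,0,6,0,0,0],[2,10,0,0,0,0]])

```text
time: 7.5
eef_pos: [0.5431, -0.0839, 0.1014]
tool_rot: [0.0, 1.0, 0.013, 0.001]
force: [0.9, -0.5, -0.0]
opening: 0.025
gripper_force: 49.1
```

drive_tool(targets=[[2,20,0,0,0,0.5],[2,30,0,0,0,0.5],[2,32,0,0,0,0.5],[2,32,0,0,0,0.5],[2,30,0,0,0,0.5],[2,20,0,0,0,0.5],[0,11,0,0,0,0.4],[0,4,0,0,0,0]])

```text
time: 8.3
eef_pos: [0.5538, 0.097, 0.0998]
tool_rot: [-0.0, 0.999, 0.044, -0.001]
force: [0.6, 0.4, -1.3]
opening: 0.0247
gripper_force: 49.2
```

drive_tool(targets=[[0,0,0,0,0,0],[0,0,-6,0,0,0],[0,0,-8,0,0,0],[0,0,-8,0,0,0],[0,0,-6,0,0,0],[0,0,-2,0,0,0],[0,0,0,0,0,0],[0,0,0,0,0,0]])

```text
time: 9.1
eef_pos: [0.5546, 0.0957, 0.0703]
tool_rot: [-0.0, 0.999, 0.043, 0.0]
force: [-0.8, 0.7, -1.0]
opening: 0.0242
gripper_force: 49.2
```

Run:
```python
from station import robot,cams
import cv2,numpy as np
c=cams.capture("wrist"); cv2.imwrite("pics/w5.png",c["image"]); np.savez("w5.npz",**c)
s=robot.state();print(s["eef_pos"],s["tool_rot"],s["opening"])
```

```text
[0.55467554 0.09571348 0.07048831] [-4.89882527e-05  9.99080192e-01  4.28800632e-02  2.59886783e-04] 0.024356973396105316
```

View pics/w5.png

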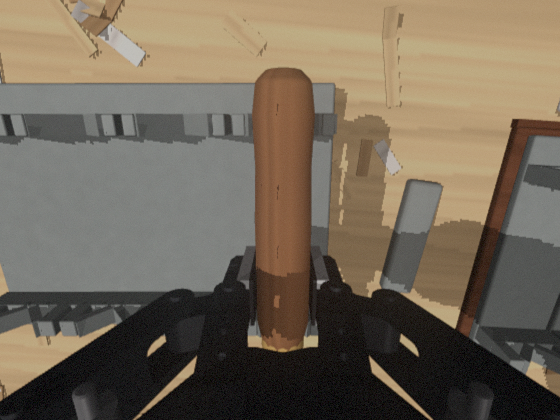

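The handle (column 284) is over the middle of the last place: the divider is at 228 and the pitch about 108, so the place centre is near 282. I'll lower it.

drive_tool(targets=[[0,0,-6,0,0,0],[0,0,-8,0,0,0],[0,0,-8,0,0,0],[0,0,-8,0,0,0],[0,0,-5,0,0,0],[0,0,-3,0,0,0],[0,0,-2,0,0,0],[0,0,0,0,0,0]])

```text
time: 9.95
eef_pos: [0.5543, 0.0957, 0.03]
tool_rot: [-0.0, 0.999, 0.043, -0.0]
force: [-0.8, 0.2, -1.0]
opening: 0.0244
gripper_force: 49.2
```

drive_tool(targets=[[0,0,-1,0,0,0],[0,0,0,0,0,0],[0,0,0,0,0,0],[0,0,0,0,0,0],[0,0,0,0,0,0],[0,0,0,0,0,0],[0,0,0,0,0,0],[0,0,0,0,0,0]])

```text
time: 10.75
eef_pos: [0.5546, 0.0957, 0.0294]
tool_rot: [-0.0, 0.999, 0.043, 0.0]
force: [0.3, -0.9, 1.1]
opening: 0.0243
gripper_force: 49.3
```

drive_tool(targets=[[0,0,-0.5,0,0,0],[0,0,0,0,0,0],[0,0,0,0,0,0],[0,0,0,0,0,0],[0,0,0,0,0,0],[0,0,0,0,0,0],[0,0,0,0,0,0],[0,0,0,0,0,0]], claw=0)

```text
time: 11.55
eef_pos: [0.5544, 0.0957, 0.0288]
tool_rot: [-0.0, 0.999, 0.043, 0.0]
force: [0.0, 0.4, -0.5]
opening: 0.0431
gripper_force: 0.0
```

drive_tool(targets=[[0,0,8,0,0,0],[0,0,12,0,0,0],[0,0,15,0,0,0],[0,0,20,0,0,0],[0,0,15,0,0,0],[0,0,0,0,0,0],[0,0,0,0,0,0],[0,0,0,0,0,0]])

```text
time: 12.35
eef_pos: [0.5538, 0.0957, 0.0983]
tool_rot: [-0.0, 0.999, 0.043, -0.0]
force: [-0.1, -0.1, -1.1]
opening: 0.0427
gripper_force: 0.0
```

```bash
cat >> h.py <<'E'
def handles(c):
    hsv=cv2.cvtColor(cv2.GaussianBlur(c["image"],(3,3),0),cv2.COLOR_BGR2HSV)
    m=cv2.inRange(hsv,(6,105,30),(14,255,255)); m=cv2.morphologyEx(m,cv2.MORPH_OPEN,np.ones((13,13)))
    cs,_=cv2.findContours(m,0,cv2.CHAIN_APPROX_NONE); o=np.array([552.8,185.5]); a0=np.radians(4.9)
    R=np.array([[np.cos(a0),-np.sin(a0)],[np.sin(a0),np.cos(a0)]])
    for k in sorted([k for k in cs if cv2.contourArea(k)>900],key=lambda k:k[:,0,0].mean()):
        P=ray(c,k[:,0],.048)[:,:2]*1000; (ce,s,a)=cv2.minAreaRect(P.astype(np.float32))
        print("handle",np.round(ce,1),np.round(s,1),round(a,1),"in new rack",np.round((np.array(ce)-o)@R,1))
E
python3 - <<'E'
from h import *
from station import robot,cams
c=cams.capture("wrist"); cv2.imwrite("pics/w6.png",c["image"]); np.savez("w6.npz",**c)
handles(c);print(robot.state()["eef_pos"])
E
```

```text
handle [583.4  98. ] [125.5  23.9] 5.1 in new rack [ 23.  -89.8]
[0.55368436 0.09565022 0.09809172]
```

View pics/w6.png

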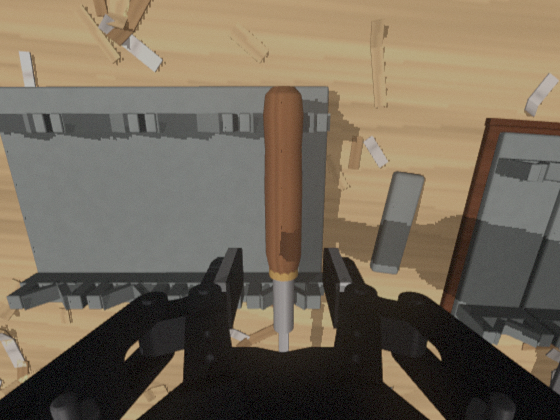

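Narrow is seated: rack x=23.0, y=-89.8, yaw 5.1°. Next is broad.

drive_tool(targets=[[-2,-20,0,0,0,-0.4],[-2,-35,0,0,0,-0.4],[-2,-42,0,0,0,-0.4],[-2,-42,0,0,0,-0.5],[-2,-42,0,0,0,-0.5],[-2,-35,0,0,0,-0.4],[-2,-22,0,0,0,-0.4],[-2,-12,0,0,0,-0.4]])

```text
time: 13.2
eef_pos: [0.5379, -0.1562, 0.098]
tool_rot: [-0.0, 1.0, 0.012, -0.0]
force: [0.0, 0.7, -0.9]
opening: 0.0427
gripper_force: 0.0
```

drive_tool(targets=[[0,0,-5,0,0,0],[0,0,-15,0,0,0],[0,0,-10,0,0,0],[0,0,0,0,0,0],[0,0,0,0,0,0],[0,0,0,0,0,0],[0,0,0,0,0,0],[0,0,0,0,0,0]])

```text
time: 14.0
eef_pos: [0.5388, -0.1543, 0.0692]
tool_rot: [0.0, 1.0, 0.013, 0.0]
force: [-0.3, -0.7, -0.1]
opening: 0.0424
gripper_force: 0.0
```

Run:
```python
from h import *
from station import robot,cams
c=cams.capture("wrist"); np.savez("w7.npz",**c)
handles(c);print(robot.state()["eef_pos"])
```

```text
handle [ 570.9 -184.6] [134.7 209.9] 1.6 in new rack [ -13.6 -370.3]
[ 0.53867865 -0.15437494  0.06918673]
```

drive_tool(targets=[[-1,-0.5,-10,0,0,0],[0,0,-10,0,0,0],[0,0,-10,0,0,0],[0,0,-7,0,0,0],[0,0,-3.5,0,0,0],[0,0,0,0,0,0],[0,0,0,0,0,0],[0,0,0,0,0,0]])

```text
time: 14.85
eef_pos: [0.5377, -0.155, 0.0286]
tool_rot: [0.0, 1.0, 0.013, 0.0]
force: [0.5, 1.1, 0.3]
opening: 0.0426
gripper_force: 0.0
```

drive_tool(targets=[[0,0,0,0,0,0],[0,0,0,0,0,0],[0,0,0,0,0,0],[0,0,0,0,0,0],[0,0,0,0,0,0],[0,0,0,0,0,0],[0,0,0,0,0,0],[0,0,0,0,0,0]], claw=-1)

```text
time: 15.65
eef_pos: [0.5377, -0.1548, 0.0288]
tool_rot: [0.0, 1.0, 0.013, 0.0]
force: [-0.4, 1.4, 5.7]
opening: 0.0244
gripper_force: 48.9
```

drive_tool(targets=[[0,0,6,0,0,0],[0,0,10,0,0,0],[0,0,12,0,0,0],[0,0,14,0,0,0],[0,0,14,0,0,0],[0,0,10,0,0,0],[0,0,6,0,0,0],[0,0,0,0,0,0]])

```text
time: 16.45
eef_pos: [0.538, -0.1551, 0.1014]
tool_rot: [0.0, 1.0, 0.013, 0.001]
force: [-0.5, -1.4, -1.3]
opening: 0.0244
gripper_force: 49.1
```

drive_tool(targets=[[1,20,0,0,0,0.4],[1.5,35,0,0,0,0.4],[2,42,0,0,0,0.4],[2,42,0,0,0,0.4],[2,42,0,0,0,0.5],[2,42,0,0,0,0.5],[1.5,38,0,0,0,0.4],[0.5,27,0,0,0,0.4]])

```text
time: 17.25
eef_pos: [0.5493, 0.1357, 0.0996]
tool_rot: [-0.0, 0.999, 0.044, -0.0]
force: [-0.1, 0.5, -0.8]
opening: 0.0244
gripper_force: 49.2
```

drive_tool(targets=[[0,15,0,0,0,0],[0,7,0,0,0,0],[0,0,-5,0,0,0],[0,0,-10,0,0,0],[0,0,-10,0,0,0],[0,0,-5,0,0,0],[0,0,0,0,0,0],[0,0,0,0,0,0]])

```text
time: 18.05
eef_pos: [0.5498, 0.1548, 0.07]
tool_rot: [0.0, 0.999, 0.043, -0.0]
force: [0.2, -0.4, -1.4]
opening: 0.0245
gripper_force: 49.2
```

drive_tool(targets=[[0,0.5,-6,0,0,0],[0,0,-8,0,0,0],[0,0,-8,0,0,0],[0,0,-8,0,0,0],[0,0,-5,0,0,0],[0,0,-3,0,0,0],[0,0,-2,0,0,0],[0,0,-1,0,0,0]])

```text
time: 18.85
eef_pos: [0.5499, 0.1556, 0.0292]
tool_rot: [0.0, 0.999, 0.043, -0.0]
force: [0.0, -1.2, 3.9]
opening: 0.0244
gripper_force: 49.6
```

drive_tool(targets=[[0,0,0,0,0,0],[0,0,0,0,0,0],[0,0,0,0,0,0],[0,0,0,0,0,0],[0,0,0,0,0,0],[0,0,0,0,0,0],[0,0,0,0,0,0],[0,0,0,0,0,0]], claw=0)

```text
time: 19.65
eef_pos: [0.5498, 0.1557, 0.0293]
tool_rot: [-0.0, 0.999, 0.043, -0.0]
force: [-1.0, -0.4, 0.0]
opening: 0.0426
gripper_force: 0.0
```

drive_tool(targets=[[0,0,8,0,0,0],[0,0,12,0,0,0],[0,0,15,0,0,0],[0,0,20,0,0,0],[0,0,15,0,0,0],[0,0,0,0,0,0],[0,0,0,0,0,0],[0,0,0,0,0,0]])

```text
time: 20.45
eef_pos: [0.5493, 0.1556, 0.0988]
tool_rot: [0.0, 0.999, 0.043, -0.001]
force: [0.0, 0.4, -0.0]
opening: 0.0424
gripper_force: 0.0
```

Run:
```python
from h import *
from station import robot,cams
c=cams.capture("wrist"); np.savez("w8.npz",**c); cv2.imwrite("pics/w8.png",c["image"])
handles(c);print(robot.state()["eef_pos"])
```

```text
handle [578.8 158. ] [125.8  23.7] 5.4 in new rack [ 23.5 -29.6]
handle [583.3  98. ] [126.  26.] 5.0 in new rack [ 22.9 -89.8]
handle [592.9 -20.6] [51.4 11.6] 1.1 in new rack [  22.4 -208.7]
[0.54916747 0.15554789 0.09853941]
```

View pics/w8.png

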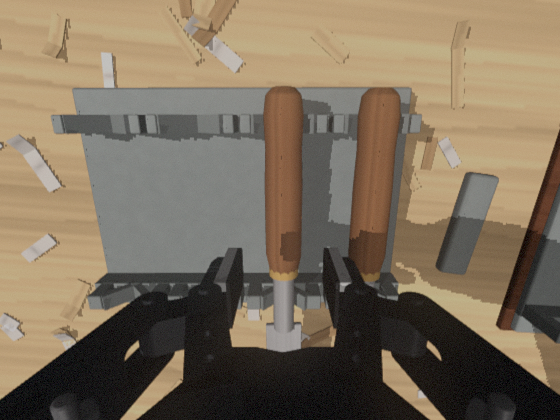

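Both chisels are seated (x≈23, y=-29.6 and -89.8); the picture shows them at columns 283 and 372. Next is fishtail.

drive_tool(targets=[[-1,-20,0,0,0,-0.3],[-1,-35,0,0,0,-0.3],[-1,-42,0,0,0,-0.4],[-1,-42,0,0,0,-0.4],[-1,-42,0,0,0,-0.4],[-1,-42,0,0,0,-0.4],[-1,-42,0,0,0,-0.4],[-1,-40,0,0,0,-0.4]])

```text
time: 21.3
eef_pos: [0.5411, -0.1509, 0.0984]
tool_rot: [-0.0, 1.0, 0.016, -0.001]
force: [0.7, 0.2, -0.3]
opening: 0.043
gripper_force: 0.0
```

drive_tool(targets=[[-1,-35,0,0,0,-0.3],[-1,-20,0,0,0,0],[0,-11,-5,0,0,0],[0,0,-15,0,0,0],[0,0,-10,0,0,0],[0,0,0,0,0,0],[0,0,0,0,0,0],[0,0,0,0,0,0]])

```text
time: 22.1
eef_pos: [0.5402, -0.2149, 0.0695]
tool_rot: [0.0, 1.0, 0.014, 0.0]
force: [0.5, -0.6, -0.1]
opening: 0.0423
gripper_force: 0.0
```

Run:
```python
from h import *
from station import robot,cams
c=cams.capture("wrist"); np.savez("w9.npz",**c); cv2.imwrite("pics/w9.png",c["image"])
handles(c);print(robot.state()["eef_pos"])
```

```text
handle [ 572.3 -190.1] [132.  197.7] 1.3 in new rack [ -12.7 -375.9]
[ 0.54036364 -0.21498847  0.06975623]
```

View pics/w9.png

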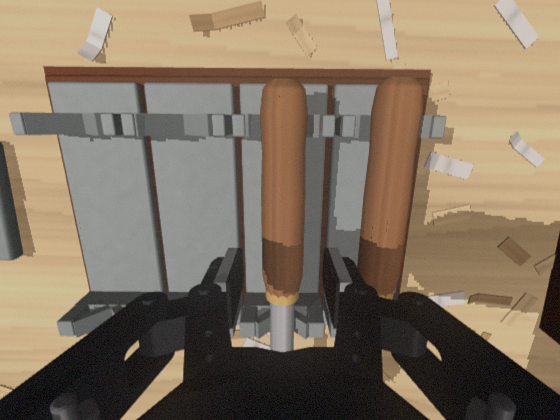

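The fishtail handle (column 283) sits centred between the fingers (230 to 335). I'll grasp it.

drive_tool(targets=[[-1,0,-10,0,0,0],[0,0,-10,0,0,0],[0,0,-10,0,0,0],[0,0,-7,0,0,0],[0,0,-4,0,0,0],[0,0,0,0,0,0],[0,0,0,0,0,0],[0,0,0,0,0,0]])

```text
time: 22.95
eef_pos: [0.5392, -0.2155, 0.0286]
tool_rot: [0.0, 1.0, 0.014, 0.0]
force: [0.2, -0.3, 0.3]
opening: 0.0427
gripper_force: 0.0
```

drive_tool(targets=[[0,0,0,0,0,0],[0,0,0,0,0,0],[0,0,0,0,0,0],[0,0,0,0,0,0],[0,0,0,0,0,0],[0,0,0,0,0,0],[0,0,0,0,0,0],[0,0,0,0,0,0]], claw=-1)

```text
time: 23.75
eef_pos: [0.5391, -0.2148, 0.0288]
tool_rot: [-0.0, 1.0, 0.014, 0.0]
force: [-0.7, 3.4, 6.1]
opening: 0.0247
gripper_force: 48.9
```

drive_tool(targets=[[0,0,6,0,0,0],[0,0,10,0,0,0],[0,0,12,0,0,0],[0,0,14,0,0,0],[0,0,14,0,0,0],[0,0,10,0,0,0],[0,0,6,0,0,0],[0,0,0,0,0,0]])

```text
time: 24.55
eef_pos: [0.5395, -0.2156, 0.1015]
tool_rot: [0.0, 1.0, 0.014, 0.001]
force: [0.9, -0.3, -1.4]
opening: 0.0242
gripper_force: 49.0
```

drive_tool(targets=[[0,20,0,0,0,0.3],[0.5,35,0,0,0,0.3],[0.5,42,0,0,0,0.4],[1,42,0,0,0,0.4],[1,42,0,0,0,0.4],[1,42,0,0,0,0.4],[1,42,0,0,0,0.4],[1,42,0,0,0,0.4]])

```text
time: 25.35
eef_pos: [0.5442, 0.0933, 0.0997]
tool_rot: [-0.0, 0.999, 0.04, -0.001]
force: [0.1, 0.5, -1.2]
opening: 0.0245
gripper_force: 49.2
```

drive_tool(targets=[[0,42,0,0,0,0.3],[0,38,0,0,0,0],[0,25,0,0,0,0],[0,12,0,0,0,0],[0,6,0,0,0,0],[0,0.5,-10,0,0,0],[0,0,-10,0,0,0],[0,0,-10,0,0,0]])

```text
time: 26.15
eef_pos: [0.5445, 0.2138, 0.069]
tool_rot: [0.0, 0.999, 0.042, -0.001]
force: [0.6, 0.1, -1.5]
opening: 0.0244
gripper_force: 49.2
```

drive_tool(targets=[[0,0,0,0,0,0],[0,0,0,0,0,0],[0,0,-6,0,0,0],[0,0,-6,0,0,0],[0,0,-4,0,0,0],[0,0,0,0,0,0],[0,0,0,0,0,0],[0,0,0,0,0,0]])

```text
time: 26.95
eef_pos: [0.5451, 0.2153, 0.0544]
tool_rot: [-0.0, 0.999, 0.043, 0.0]
force: [-0.0, -0.7, -1.0]
opening: 0.0243
gripper_force: 49.2
```

drive_tool(targets=[[0,0,-5,0,0,0],[0,0,-6,0,0,0],[0,0,-5,0,0,0],[0,0,-4,0,0,0],[0,0,-3,0,0,0],[0,0,-2,0,0,0],[0,0,0,0,0,0],[0,0,0,0,0,0]])

```text
time: 27.75
eef_pos: [0.5449, 0.2151, 0.0293]
tool_rot: [0.0, 0.999, 0.043, -0.0]
force: [0.1, 0.0, -0.9]
opening: 0.0246
gripper_force: 49.2
```

drive_tool(targets=[[0,0,0,0,0,0],[0,0,0,0,0,0],[0,0,0,0,0,0],[0,0,0,0,0,0],[0,0,0,0,0,0],[0,0,0,0,0,0],[0,0,0,0,0,0],[0,0,0,0,0,0]], claw=0)

```text
time: 28.55
eef_pos: [0.5449, 0.2152, 0.0292]
tool_rot: [-0.0, 0.999, 0.043, -0.0]
force: [-0.7, 0.6, -0.3]
opening: 0.0427
gripper_force: 0.0
```

drive_tool(targets=[[0,0,8,0,0,0],[0,0,12,0,0,0],[0,0,15,0,0,0],[0,0,20,0,0,0],[0,0,15,0,0,0],[0,0,0,0,0,0],[0,0,0,0,0,0],[0,0,0,0,0,0]])

```text
time: 29.35
eef_pos: [0.5443, 0.215, 0.0988]
tool_rot: [0.0, 0.999, 0.043, -0.0]
force: [-0.4, 0.3, 0.5]
opening: 0.0425
gripper_force: 0.0
```

Run:
```python
from h import *
from station import robot,cams
c=cams.capture("wrist"); np.savez("w10.npz",**c)
handles(c);print(robot.state()["eef_pos"])
```

```text
handle [576.1 217.7] [125.6  23.9] 5.0 in new rack [26.  30.1]
handle [579.  157.8] [125.8  25.6] 5.1 in new rack [ 23.7 -29.8]
handle [583.5  98. ] [126.1  29.4] 5.2 in new rack [ 23.1 -89.8]
[0.54416925 0.21503156 0.09853922]
```

drive_tool(targets=[[0,-20,0,0,0,-0.3],[0,-35,0,0,0,-0.3],[0,-42,0,0,0,-0.4],[0,-42,0,0,0,-0.4],[0,-42,0,0,0,-0.4],[0,-42,0,0,0,-0.4],[0,-42,0,0,0,-0.4],[0,-42,0,0,0,-0.4]])

```text
time: 30.2
eef_pos: [0.5441, -0.0933, 0.0984]
tool_rot: [-0.0, 1.0, 0.017, -0.001]
force: [-0.0, 0.3, -0.4]
opening: 0.0424
gripper_force: 0.0
```

drive_tool(targets=[[0,-42,0,0,0,-0.4],[0,-42,0,0,0,0],[-1,-40,0,0,0,0],[-1,-30,0,0,0,0],[0,-18,0,0,0,0],[0,-11,0,0,0,0],[0,0,-10,0,0,0],[0,0,-10,0,0,0]])

```text
time: 31.0
eef_pos: [0.5427, -0.2735, 0.0784]
tool_rot: [-0.0, 1.0, 0.013, -0.0]
force: [0.8, 0.3, -0.1]
opening: 0.0425
gripper_force: 0.0
```

drive_tool(targets=[[0,0,-5,0,0,0],[0,0,-5,0,0,0],[0,0,0,0,0,0],[0,0,0,0,0,0],[0,0,0,0,0,0],[0,0,0,0,0,0],[0,0,0,0,0,0],[0,0,0,0,0,0]])

```text
time: 31.8
eef_pos: [0.543, -0.2749, 0.0695]
tool_rot: [0.0, 1.0, 0.013, 0.0]
force: [0.3, -0.3, 0.1]
opening: 0.0427
gripper_force: 0.0
```

Run:
```python
from h import *
from station import robot,cams
c=cams.capture("wrist"); np.savez("w11.npz",**c); cv2.imwrite("pics/w11.png",c["image"])
handles(c);print(robot.state()["eef_pos"])
```

```text
handle [ 573.3 -214.3] [131.5 172.7] 1.3 in new rack [ -13.7 -400.1]
handle [ 571.3 -406. ] [211.4  56. ] 16.9 in new rack [ -32.1 -590.9]
[ 0.54292564 -0.27489777  0.06943296]
```

View pics/w11.png

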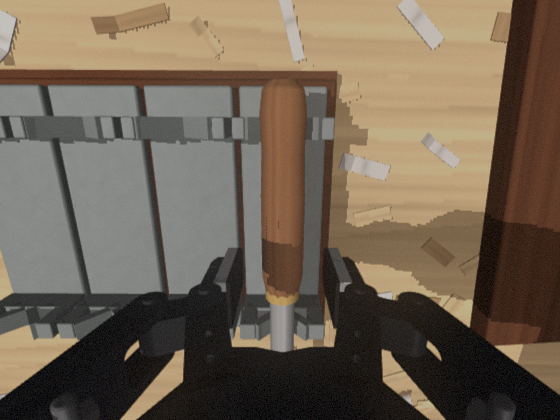

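The spoon handle (column 283) is centred between the fingers, so I'll grasp it.

drive_tool(targets=[[-1,0,-10,0,0,0],[0,0,-10,0,0,0],[0,0,-10,0,0,0],[0,0,-7,0,0,0],[0,0,-4,0,0,0],[0,0,0,0,0,0],[0,0,0,0,0,0],[0,0,0,0,0,0]])

```text
time: 32.65
eef_pos: [0.5422, -0.275, 0.0286]
tool_rot: [0.0, 1.0, 0.013, 0.0]
force: [0.4, 0.0, -0.1]
opening: 0.0431
gripper_force: 0.0
```

drive_tool(targets=[[0,0,0,0,0,0],[0,0,0,0,0,0],[0,0,0,0,0,0],[0,0,0,0,0,0],[0,0,0,0,0,0],[0,0,0,0,0,0],[0,0,0,0,0,0],[0,0,0,0,0,0]], claw=-1)

```text
time: 33.45
eef_pos: [0.5422, -0.2747, 0.0288]
tool_rot: [0.0, 1.0, 0.013, 0.0]
force: [-0.6, 2.4, 6.0]
opening: 0.0248
gripper_force: 48.9
```

drive_tool(targets=[[0,0,6,0,0,0],[0,0,10,0,0,0],[0,0,12,0,0,0],[0,0,14,0,0,0],[0,0,14,0,0,0],[0,0,10,0,0,0],[0,0,6,0,0,0],[0,0,0,0,0,0]])

```text
time: 34.25
eef_pos: [0.5425, -0.2752, 0.1015]
tool_rot: [0.001, 1.0, 0.013, 0.001]
force: [-0.3, -0.5, -1.2]
opening: 0.0246
gripper_force: 49.1
```

drive_tool(targets=[[0,20,0,0,0,0.3],[0,35,0,0,0,0.3],[0,42,0,0,0,0.4],[0,42,0,0,0,0.4],[0,42,0,0,0,0.4],[0,42,0,0,0,0.4],[0,42,0,0,0,0.4],[0,42,0,0,0,0.4]])

```text
time: 35.05
eef_pos: [0.5403, 0.0348, 0.0996]
tool_rot: [-0.0, 0.999, 0.04, -0.001]
force: [0.3, -1.2, -1.2]
opening: 0.0243
gripper_force: 49.2
```

drive_tool(targets=[[0,42,0,0,0,0.4],[0,42,0,0,0,0],[-1,42,0,0,0,0],[-1,42,0,0,0,0],[0,35,0,0,0,0],[0,22,0,0,0,0],[0,12,0,0,0,0],[0,6,0,0,0,0]])

```text
time: 35.85
eef_pos: [0.5387, 0.2763, 0.0996]
tool_rot: [0.0, 0.999, 0.044, -0.001]
force: [0.1, -0.8, -1.4]
opening: 0.0244
gripper_force: 49.3
```

drive_tool(targets=[[0,0,0,0,0,0],[0,0,-8,0,0,0],[0,0,-12,0,0,0],[0,0,-12,0,0,0],[0,0,-8,0,0,0],[0,0,-6,0,0,0],[0,0,0,0,0,0],[0,0,0,0,0,0]])

```text
time: 36.65
eef_pos: [0.54, 0.2752, 0.0542]
tool_rot: [-0.0, 0.999, 0.043, -0.0]
force: [0.3, 0.8, -1.6]
opening: 0.024
gripper_force: 49.3
```

drive_tool(targets=[[0,0,-5,0,0,0],[0,0,-6,0,0,0],[0,0,-5,0,0,0],[0,0,-4,0,0,0],[0,0,-3,0,0,0],[0,0,-2,0,0,0],[0,0,0,0,0,0],[0,0,0,0,0,0]])

```text
time: 37.45
eef_pos: [0.5398, 0.275, 0.0292]
tool_rot: [0.0, 0.999, 0.043, -0.0]
force: [-0.3, -1.2, -1.3]
opening: 0.0246
gripper_force: 49.3
```

drive_tool(targets=[[0,0,0,0,0,0],[0,0,0,0,0,0],[0,0,0,0,0,0],[0,0,0,0,0,0],[0,0,0,0,0,0],[0,0,0,0,0,0],[0,0,0,0,0,0],[0,0,0,0,0,0]], claw=0)

```text
time: 38.25
eef_pos: [0.5399, 0.2752, 0.0293]
tool_rot: [-0.0, 0.999, 0.043, 0.0]
force: [-0.8, 0.3, 0.5]
opening: 0.0427
gripper_force: 0.0
```

drive_tool(targets=[[0,0,8,0,0,0],[0,0,12,0,0,0],[0,0,20,0,0,0],[0,0,30,0,0,0],[0,0,30,0,0,0],[0,-10,30,0,0,0],[0,-10,20,0,0,0],[0,0,0,0,0,0]])

```text
time: 39.05
eef_pos: [0.5422, 0.2552, 0.1838]
tool_rot: [-0.001, 0.999, 0.043, 0.004]
force: [0.1, -0.9, -0.7]
opening: 0.0426
gripper_force: 0.0
```

Run:
```python
from h import *
from station import robot,cams
c=cams.capture("wrist"); cv2.imwrite("pics/w12.png",c["image"])
handles(c);print(robot.state()["eef_pos"])
c=cams.capture("side"); cv2.imwrite("pics/s12.png",c["image"])
```

```text
handle [570.8 277.6] [122.8  23.1] 4.5 in new rack [25.8 90.2]
handle [577. 218.] [122.6  24.2] 5.6 in new rack [26.9 30.4]
handle [579.3 157.7] [123.2  25.5] 5.1 in new rack [ 24.1 -29.9]
handle [584.   98.1] [124.2  28.4] 5.1 in new rack [ 23.6 -89.8]
[0.54117858 0.25531957 0.18180925]
```

View pics/w12.png

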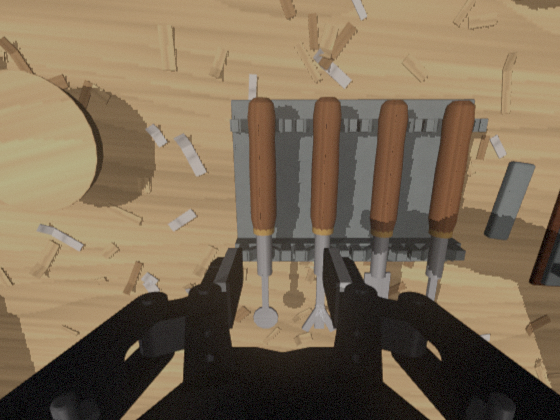

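The wrist view shows spoon (262), fishtail (325), broad (388) and narrow (450) all seated in the new rack, in reversed order. The robot is clear of everything, so I'm handing in.

```bash
python3 -c "
from station import workorder
print(workorder.job_done())"
```

```text
the job is handed in; nothing more can be done
None
```

All four chisels are in the new rack in reversed order (left to right: spoon, fishtail, broad, narrow), seated with handles pointing away and measuring within tolerance in the last picture; I handed the job in at about 39 s, and no verdict came back.

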